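Unlock a kitchen water filter unit and hold its lid open

TASK

The water filter unit on the worktop is due for a new cartridge: take the slotted key from its wooden block, use it to turn the big screw in the unit's lid anticlockwise as far as it goes, and put the key back in its block. Then lift the lid by its steel pull bar and hold it open at 50 degrees (within 5 degrees) so that someone can change the cartridge; the lid falls shut by itself, so finish while still holding it by the bar. Leave everything else on the worktop where it is.

Things in the scene. Friction and masses are not known exactly. Their poses are not given: they have to be found in the camera images.
- unit: White plastic water filter unit, fixed: a tub 220 mm deep (its x), 200 mm wide (y), 110 mm high with a 12 mm flat lid on top (lid top at 122 mm). Origin: centre of its underside; its x points away from its front (the front, with the pull bar, faces roughly to the robot), z up. Two cartridges lie inside.
- lid: Flat white lid 220 x 204 x 12 mm with its pull bar. Origin: middle of the lid's hinge axis, at (100, 0, 110) mm in the unit's frame, near the unit's rear edge. The axis runs along the unit's y. Its x points to the rear, y along the axis; they turn with the lid.
- lid_angle (a joint): Opening angle of the lid (rad), 0 = shut, 0.873 = 50 degrees, stop at 1.35; its front edge goes up and back as it grows. With all it carries it weighs about 0.55 kg (0.4 to 0.7); nothing holds the hinge, so it falls shut when let go. While the screw is fastened a tongue under it keeps the lid shut.
- pull_bar (a point): Steel pull bar of the lid: 12 mm round, 130 mm long along the unit's y, on an arm at each end, 41 mm free gap to the lid's front edge. This point: middle of its axis, 257 mm in front of the hinge axis and 6 mm above it when shut (116 mm over the worktop); y along the bar, x towards the lid, turns with the lid. Pinched from above, the round bar can turn between the fingers.
- screw (a joint): Turn of the captive lid screw (rad), positive anticlockwise seen from above; 0 = fastened, slot along the unit's y (side to side); stop at 1.571 = free, slot along the unit's x (front to back). It starts at 0.05 to 0.35. Stays where it is left; turning takes about 0.06 N m. The blade has about 0.17 rad of play in the slot before it drives the screw.
- screw_slot (a point): Centre of the slot's floor in the screw head. The head is a steel disc about 40 mm across in the middle of the lid, 45 mm behind its front edge; its top is 11 mm above the lid. The slot is straight, 8 mm wide, 8 mm deep, right across the head, open at both ends. This point is 3 mm above the lid's top; its x lies along the slot and turns with the screw, z up.
- key: Loose key, 0.12 kg, upright in the block. From the bottom: flat steel blade 24 mm wide (key's x), 4 mm thick (y), 14 mm high; 10 mm round shank; collar 38 mm across from 56 to 62 mm; black flat-sided grip 40 mm (x) by 24 mm (y) from 62 to 112 mm. Origin: centre of the blade's lower end, z up. Grip across its y, fingers (TCP) centred 90 mm above the origin.
- block: Wooden block 80 x 80 x 70 mm, fixed, left or right of the unit. A through hole in the middle of its top, 14 mm along its x and 30 mm along its y, takes the key with the blade along the block's y; the key's collar rests on the block's top, the key's origin then 14 mm above the block's origin. Origin: centre of its underside, z up.
- mug: White mug, 82 mm across, 95 mm high, origin at the centre of its underside. Not to be disturbed; it stands on the other side of the unit from the block.
- cartridge: Spare filter cartridge standing upright, 64 mm across, 154 mm high, origin at the centre of its underside. Not to be disturbed.
- jar: Glass jar, 68 mm across, 110 mm high, origin at the centre of its underside. Not to be disturbed.
- soap: Washing-up liquid bottle, 64 mm across, 190 mm high, origin at the centre of its underside. Not to be disturbed.
- spatula: Wooden spatula lying flat in front of the robot. Not to be disturbed.
- bowl: White bowl, 140 mm across, 55 mm high, origin at the centre of its underside. Not to be disturbed.
Not all that is in view belongs to the job. Leave any yellow look-alike of the key alone.

How it is judged:
By the outcome, as a careful person would: the job done as asked, in the order asked, and still so for the second after the job is handed in, while the arm keeps its last pose, push and grip.
It also fails if it takes over 70 s, if anything falls off the work surface, if the arm or the gripper's body presses on something with over 40 N, if the wrist force passes 120 N, or if a joint passes its speed limit or range.

ROBOT

A 6-joint arm with a two-finger parallel gripper is mounted at the origin on the work surface. World frame = base frame: x ahead of the robot, y to its left, z up, the work surface at z = 0. Lengths are in mm, angles in rad, forces in N, time in s.
With the tool pointing down it reaches from about 300 to 875 mm from the base axis. Payload 4.2 kg.
Tool frame: the origin (TCP) lies between the finger pads, 19 mm behind the fingertips; this is the grasp point; z points along the fingers, y is the line along which they close (so a half turn about z gives the same grasp; the last joint's range is limited). The gripper opens to 85 mm and grips with 20 to 120 N. Pads are 22 mm wide; open, the fingers measure 114 mm over their backs; the gripper's body (76 mm by 85 mm) begins 54 mm behind the grasp point. The pads swing forward as they close: fully open they stand 13 mm farther back than shut.
Start: joints at [-1.239, 0.32, 1.565, -0, 1.257, -0.02], TCP at [198.141, -539.796, 250.038] pointing down, gripper open.
Joint ranges: [-3.11, 3.11], [-0.84, 2.01], [0.21, 2.61], [-1.34, 4.49], [0.05, 2.63], [-2.56, 2.56]. Speed limits (rad/s): [2.57, 2.57, 3.14, 3.14, 3.14, 3.14].

INTERFACE

Orientations are given as a unit quaternion [x, y, z, w].
In Python, from plant import robot, optics, job_done gives the robot as it stands.
- The arm moves only by the tool carry_out, never from a script. Its argument "deltas" is text: rows parted by semicolons, each of 5 numbers parted by spaces: the finger opening in m, from 0 to 0.0854, then the shift along the tool's x, y, z in m, then the turn about the tool's z in degrees. In form: gripper dx dy dz yaw; .... A call has 1 to 12 rows; each row shifts and turns the commanded pose from where the row before left it, along the tool's axes as they then stand; what a row does not reach is not made up. A row lasts 1/8 s, in which the tool goes at most 62.5 mm and 10.7 degrees, less where a joint would pass 70% of its speed; a pose out of reach is approached as far as the arm can. A call with a gripper value outside its range is refused whole. The fingers move at their own pace and stop on an object; "grip_force" is the grip in N (left out, the last holds). Time passes only in rows, so rows that do not move let the fingers close. It gives the time, the measured TCP pose, the force, the opening and the grip force at its end, in the units of the state.
- robot.state(): the state, without advancing time (a new reading comes with each control period).
- optics.get_image(name): name is "scene" or "top"; returns the picture (420x560x3 uint8, blue, green, red); there is no depth.
- optics.camera_params(name): a dict with "fx", "fy", "cx", "cy" (pixels), "R" (3x3) and "t" (3): a world point X has camera coordinates R X + t. Camera axes: x right, y down, z forward; pixel columns grow to the right and rows downward; lengths in mm; the calibration is good to about 2 mm. A picture is of the moment at which its call begins. camera_params takes no time and is no camera call.
- job_done(): hands the job in; it is judged then, once.
The state is a dict: "time": time; "joint_positions": joint angles; "qd": joint speeds; "joint_efforts": joint torques, N m; "position": TCP position; "tcp_rot": TCP orientation; "contact_force": force on the tool from outside, world axes, zero at the start; "wrist_torque": the same for the moment, N m; "gripper_width": finger opening in mm; "finger_force": force on a finger pad.
Only numpy, scipy, OpenCV 4.12 (cv2) and the standard library are available. Lean on these libraries where they do the work, as an engineer would, in place of code of your own. Each camera call takes 0.05 s, during which the arm holds its last target. There are 200 camera calls.

## Working session

There is one attempt and no reset: what is moved stays moved. The work goes in short steps, Python scripts to look and compute and a tool call to move; the robot and the scene stay as the last step left them, time stands still between calls to the robot, and variables do not carry over. Pictures are saved under pics/ and viewed, at most 10 in all, crops included, and the job is handed in when it is done.

Besides the shell and the picture viewer there is one more tool, called after ">>>" as a command line: name --argument value ..., lists and objects as JSON in quotes. carry_out: Moves the arm, as the interface text tells. Its arguments: {"type":"object","properties":{"deltas":{"type":"string"},"grip_force":{"type":"number"}},"required":["deltas"]}

```bash
mkdir -p pics; python3 - <<'E'
from plant import robot, optics
import cv2
for n in("scene","top"):
    cv2.imwrite(f"pics/{n}0.png",cv2.resize(optics.get_image(n),(800,600),interpolation=cv2.INTER_CUBIC))
    p=optics.camera_params(n);print(n,p)
print(robot.state())
E
```

```text
scene {'fx': 466.6335687239442, 'fy': 466.6335687239442, 'cx': 272.3712186208264, 'cy': 214.46158911083253, 'R': array([[-0.32014002,  0.94733403, -0.00828261],
       [ 0.75480879,  0.24977554, -0.60652772],
       [-0.57251555, -0.20042559, -0.7950192 ]]), 't': array([ 168.4915682 , -343.15033354, 1513.6596699 ])}
top {'fx': 525.8429996923571, 'fy': 525.8429996923571, 'cx': 277.3273580133863, 'cy': 211.52759622596562, 'R': array([[ 0.02903229, -0.99950984, -0.01171387],
       [-0.99449449, -0.02770222, -0.10106083],
       [ 0.10068679,  0.0145834 , -0.99481129]]), 't': array([  13.09766936,  546.85139277, 1635.08561145])}
{'time': 0.1, 'joint_positions': array([-1.23904407e+00,  3.20252316e-01,  1.56557212e+00, -2.16389689e-05,
        1.25742190e+00, -1.99516329e-02]), 'qd': array([-0.00018138, -0.00086712, -0.00278762,  0.00357889, -0.00038508,
       -0.00050371]), 'joint_efforts': array([-7.35744252e-04, -4.16410267e+01, -2.34706128e+01, -1.29696336e-04,
        4.78590518e-03, -1.97566158e-05]), 'position': array([ 197.97446943, -539.4091775 ,  249.2464768 ]), 'tcp_rot': array([ 9.84576929e-01,  1.74950241e-01, -1.38548219e-04, -8.15215346e-04]), 'contact_force': array([-0.34382581, -0.07739625,  0.48977392]), 'wrist_torque': array([ 0.00976947,  0.0057492 , -0.02288539]), 'finger_force': 0.0, 'gripper_width': 85.75435919135786}
```

View pics/scene0.png

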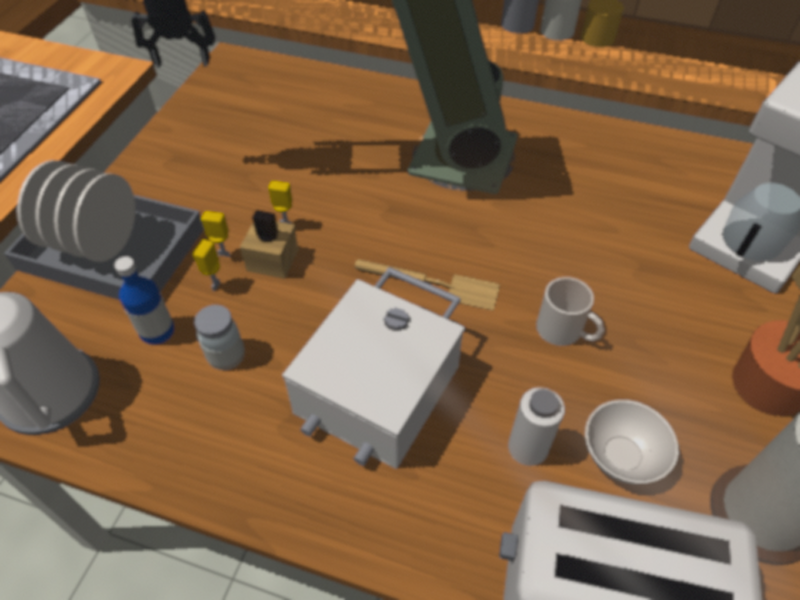

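View pics/top0.png

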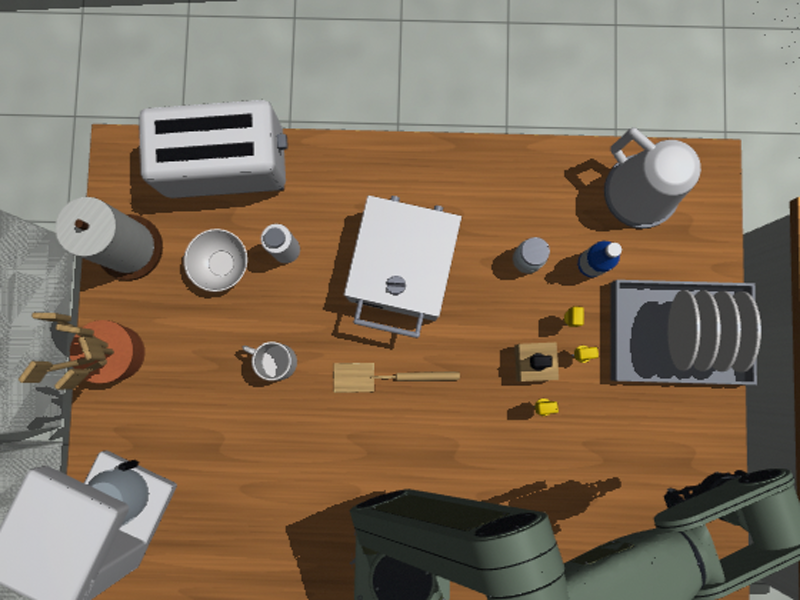

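Candidates for the key: the black grip in the wooden block (top view 540,361; scene 265,225), and yellow look-alikes at top (576,316), (587,354) and (547,407). I choose the black one in the block. The unit is at about (405,260), with its screw at (396,286) and bar at (388,330). The mug is at (270,362). Next is one close crop of all of this.

```bash
cat > h.py <<'E'
import numpy as np, cv2
from plant import robot, optics
def proj(n,X):
    p=optics.camera_params(n);c=np.atleast_2d(X)@p["R"].T+p["t"]
    return np.c_[p["fx"]*c[:,0]/c[:,2]+p["cx"],p["fy"]*c[:,1]/c[:,2]+p["cy"]]
def back(n,uv,z):
    p=optics.camera_params(n);C=-p["R"].T@p["t"]
    d=p["R"].T@np.array([(uv[0]-p["cx"])/p["fx"],(uv[1]-p["cy"])/p["fy"],1])
    return C+d*(z-C[2])/d[2]
def crop(im,x,y,w,h,s): return cv2.resize(im[y:y+h,x:x+w],None,fx=s,fy=s,interpolation=cv2.INTER_CUBIC)
E
python3 - <<'E'
from h import *
t=optics.get_image("top");s=optics.get_image("scene")
cv2.imwrite("pics/t0.png",t);cv2.imwrite("pics/s0.png",s)
out=np.zeros((600,800,3),np.uint8)
out[:480,:400]=crop(t,235,130,100,120,4)
out[:300,400:]=crop(t,355,230,50,0+37,8)[:300].repeat(1,0) if 0 else cv2.resize(t[235:272,355:405],(400,296)).repeat(1,0)[:300] if 0 else np.vstack([cv2.resize(t[235:272,355:405],(400,296),interpolation=cv2.INTER_CUBIC),np.zeros((4,400,3),np.uint8)])
out[300:600,400:]=np.vstack([cv2.resize(s[140:195,155:230],(400,293),interpolation=cv2.INTER_CUBIC),np.zeros((7,400,3),np.uint8)])
cv2.imwrite("pics/m1.png",out)
E
```

```text
(no output)
```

View pics/m1.png

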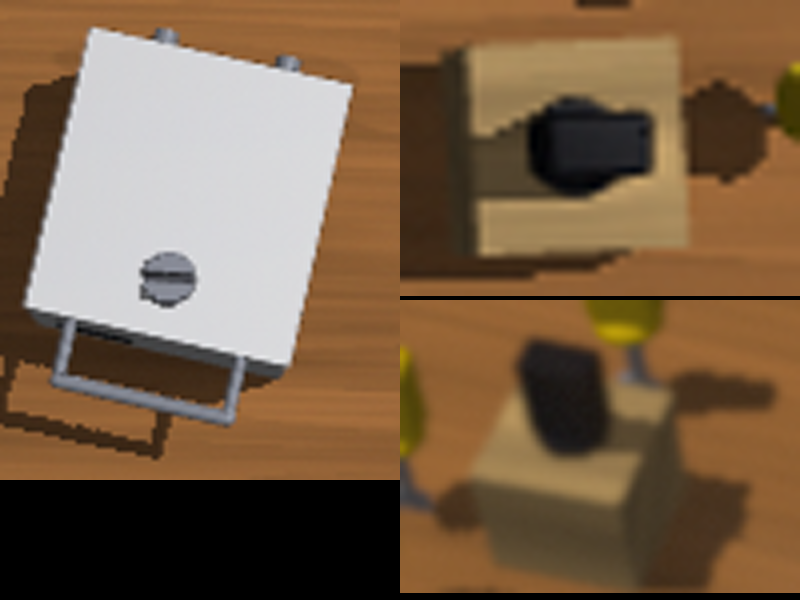

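The crop confirms the black key stands in the block, its grip's long side sideways (world y) like the hole. The screw slot runs nearly side to side. Lid corners are at (92,28), (352,86), (290,367) and (25,305), and the bar ends at (58,383) and (232,420). Next I fit the poses.

```bash
cat >> h.py <<'E'
from scipy.optimize import least_squares
def fit(n,loc,uv,x0):
    f=lambda p:(proj(n,np.c_[loc[:,:2]@np.array([[np.cos(p[2]),np.sin(p[2])],[-np.sin(p[2]),np.cos(p[2])]])+p[:2],loc[:,2]])-uv).ravel()
    r=least_squares(f,x0);return r.x,np.abs(r.fun).max()
E
python3 - <<'E'
from h import *
m=lambda P:np.array([[235+x/4-.4,130+y/4-.4] for x,y in P])
L=np.array([[110,102,122],[110,-102,122],[-110,-102,122],[-110,102,122],[-157,65,116],[-157,-65,116.]])
print("unit top",fit("top",L,m([(92,28),(352,86),(289,367),(25,305),(58,382),(232,420)]),[600,0,0]))
s=lambda P:np.array(P)*.7-.2
Ls=L[[0,1,2,3]]
print("unit scene",fit("scene",Ls,s([(286,377),(392,440),(464,327),(361,282)]) if 0 else s([(392,440),(286,377),(361,282),(464,327)]),[600,0,0]))
B=np.array([[40,40,70],[40,-40,70],[-40,-40,70],[-40,40,70.]])
b=np.array([[355+(x-400)/8-.4,235+y/8-.4] for x,y in [(466,45),(680,37),(689,247),(477,255)]])
print("block top",fit("top",B,b,[450,-300,0]))
bs=np.array([[155+(x-400)/5.33-.4,140+(y-300)/5.33-.4] for x,y in [(619,502),(473,472),(530,383),(673,390)]])
print("block scene",fit("scene",B,bs,[450,-300,0]))
t=cv2.imread("pics/t0.png");
# grip top centre, screw
print("grip top",back("top",(355+(600-400)/8-.4,235+143/8-.4),14+112))
print("screw",back("top",(235+168/4-.4,130+278/4-.4),133))
a=back("top",(235+143/4,130+272/4),133);c=back("top",(235+194/4,130+275/4),133);print("slot",a,c,np.arctan2(*(a-c)[[1,0]]))
for n,P in dict(mug=((270,362),95),).items(): print(n,back("top",np.array(P[0])*.7,P[1]))
E
```

```text
unit top (array([ 6.36500347e+02,  1.57786248e+01, -1.94657787e-01]), np.float64(0.841493827446584))
unit scene (array([ 6.42425349e+02,  1.80636883e+01, -2.19344860e-01]), np.float64(3.171210751209003))
block top (array([ 4.23891336e+02, -2.79127809e+02,  6.18222362e-02]), np.float64(0.3391758689073754))
block scene (array([ 4.24592737e+02, -2.78535481e+02,  8.98677707e-02]), np.float64(2.763297711943153))
grip top [ 423.56369885 -277.35843947  126.        ]
screw [572.61152971  30.33785279 133.        ]
slot [575.42226786  47.79943627 133.        ] [574.22232723   9.89475552 133.        ] 1.5391501025474643
mug [405.18085101 290.22947094  95.        ]
```

```bash
cat >> h.py <<'E'
from scipy.spatial.transform import Rotation as Ro
def go(x,y,z,th=None):
    s=robot.state();R=Ro.from_quat(s["tcp_rot"]).as_matrix()
    t0=np.degrees(np.arctan2(R[1,0],R[0,0]));th=t0 if th is None else th
    yaw=-((th-t0+180)%360-180)
    R2=R@Ro.from_euler("z",yaw,degrees=True).as_matrix()
    d=np.array([x,y,z])-s["position"]
    print("th",t0.round(2),"yaw first",round(yaw,2),"then mm",(R2.T@d).round(1),"| unrotated",(R.T@d).round(1),"pos",s["position"].round(1),"F",s["contact_force"].round(1),"M",s["wrist_torque"].round(2),"w",s["gripper_width"].round(1),"t",s["time"],"tilt",R[:,2].round(3))
E
python3 - <<'E'
from h import *
go(423.8,-278.5,250,93.5)
for p in [(576,316),(587,354),(547,407)]: print(back("top",np.array(p)*.7,105))
for n,p,z in [("soap",(613,249),190),("plate",(740,330),150),("jar",(533,250),110)]: print(n,back("top",np.array(p)*.7,z))
E
```

```text
Traceback (most recent call last):
  File "h.py", line 22, in go
    print("th",t0.round(2),"yaw first",round(yaw,2),"then mm",(R2.T@d).round(1),"| unrotated",(R.T@d).round(1),"pos",s["position"].round(1),"F",s["contact_force"].round(1),"M",s["wrist_torque"].round(2),"w",s["gripper_width"].round(1),"t",s["time"],"tilt",R[:,2].round(3))
                                                                                                                                                                                                               ^^^^^^^^^^^^^^^^^^^^^^^^
AttributeError: 'float' object has no attribute 'round'
```

```bash
sed -i 's/s\["gripper_width"\].round(1)/round(float(s["gripper_width"]),1)/' h.py
python3 - <<'E'
from h import *
go(423.8,-278.5,250,93.5)
for p in [(576,316),(587,354),(547,407)]: print(back("top",np.array(p)*.7,105))
for n,p,z in [("soap",(613,249),190),("plate",(740,330),150),("jar",(533,250),110)]: print(n,back("top",np.array(p)*.7,z))
E
```

```text
th 20.16 yaw first -73.34 then mm [246.8 241.3  -0.3] | unrotated [ 3.019e+02 -1.673e+02 -3.000e-01] pos [ 198.1 -539.5  249.5] F [-0.1 -0.9 -0.1] M [-0.   -0.02  0.07] w 85.5 t 0.2 tilt [-0.     0.001 -1.   ]
[ 519.79958241 -350.90806997  105.        ]
[ 440.76612644 -374.21102428  105.        ]
[ 328.53784654 -291.82616793  105.        ]
soap [ 649.02727297 -405.01601014  190.        ]
plate [ 496.55969139 -673.02770431  150.        ]
jar [ 656.82279885 -258.47720259  110.        ]
```

>>> carry_out --deltas "0.05 0 0 0 -10.48; 0.05 0 0 0 -10.48; 0.05 0 0 0 -10.48; 0.05 0 0 0 -10.48; 0.05 0 0 0 -10.48; 0.05 0 0 0 -10.48; 0.05 0 0 0 -10.46" --grip_force 60

```text
time: 1.08
position: [198.1, -539.6, 249.7]
tcp_rot: [0.683, 0.73, 0.0, -0.0]
contact_force: [0.2, -0.4, 0.1]
gripper_width: 50.0
finger_force: 0.0
```

>>> carry_out --deltas "0.05 0.0308 0.0302 0 0; 0.05 0.0308 0.0302 0 0; 0.05 0.0309 0.0302 0 0; 0.05 0.0308 0.0302 0 0; 0.05 0.0309 0.0301 0 0; 0.05 0.0308 0.0302 0 0; 0.05 0.0309 0.0301 0 0; 0.05 0.0309 0.0301 0 0; 0.05 0 0 0 0"

```text
time: 2.2
position: [425.2, -276.9, 249.9]
tcp_rot: [0.684, 0.73, 0.0, -0.0]
contact_force: [-0.4, -0.8, 0.0]
gripper_width: 49.9
finger_force: 0.0
```

```bash
python3 - <<'E'
from h import *
go(423.8,-278.5,104,93.5)
E
```

```text
th 93.73 yaw first 0.23 then mm [ -1.6  -1.5 145.9] | unrotated [ -1.6  -1.5 145.9] pos [ 425.2 -276.9  249.9] F [-0.4 -0.8  0. ] M [-0.04  0.08  0.05] w 49.9 t 2.2 tilt [-0.  0. -1.]
```

>>> carry_out --deltas "0.05 -0.0016 -0.0015 0.036 0; 0.05 0 0 0.036 0; 0.05 0 0 0.036 0; 0.05 0 0 0.026 0; 0.05 0 0 0.012 0; 0.05 0 0 0 0; 0.01 0 0 0 0; 0.01 0 0 0 0; 0.01 0 0 0 0; 0.01 0 0 0 0; 0.01 0 0 0 0; 0.01 0 0 0 0" --grip_force 60

```text
time: 3.7
position: [423.5, -281.1, 105.3]
tcp_rot: [0.685, 0.728, 0.0, 0.002]
contact_force: [0.3, -1.1, 7.1]
gripper_width: 23.1
finger_force: 59.5
```

```bash
python3 - <<'E'
from h import *
go(423.8,-278.5,104,93.5)
print(robot.state()["finger_force"])
i=optics.get_image("scene");t=optics.get_image("top")
cv2.imwrite("pics/g.png",np.hstack([crop(i,140,100,100,120,4),crop(t,330,200,100,120,4)]))
E
```

```text
th 93.51 yaw first 0.01 then mm [2.6 0.4 1.3] | unrotated [2.6 0.4 1.3] pos [ 423.5 -281.1  105.3] F [ 0.3 -1.1  7.1] M [-0.08 -0.    0.  ] w 23.1 t 3.7 tilt [ 0.003 -0.002 -1.   ]
59.5489364862442
```

View pics/g.png

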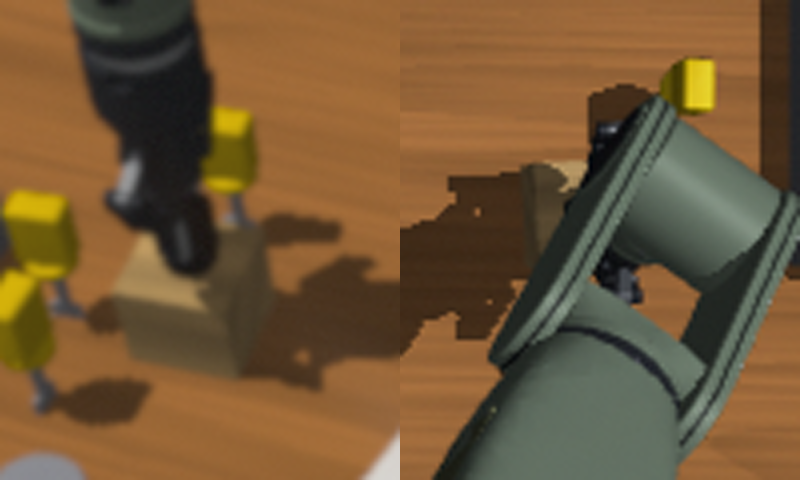

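The picture shows the fingers closed on the black key grip in the block (crop 185,240), opening 23 mm. I lift it straight up.

>>> carry_out --deltas "0.01 0 0 -0.01 0; 0.01 0 0 -0.025 0; 0.01 0 0 -0.03 0; 0.01 0 0 -0.03 0; 0.01 0 0 -0.03 0; 0.01 0 0 -0.035 0; 0.01 0 0 0 0" --grip_force 80

```text
time: 4.68
position: [423.0, -280.9, 266.6]
tcp_rot: [0.685, 0.728, 0.0, 0.002]
contact_force: [0.3, 0.7, -1.9]
gripper_width: 23.0
finger_force: 80.3
```

```bash
python3 - <<'E'
from h import *
go(572.6,29,260,88.2)
E
```

```text
th 93.51 yaw first 5.31 then mm [314.4 139.8   6.2] | unrotated [300.2 168.2   6.2] pos [ 423.  -280.9  266.6] F [ 0.3  0.7 -1.9] M [-0.02 -0.03  0.02] w 23.0 t 4.675 tilt [ 0.004 -0.003 -1.   ]
```

>>> carry_out --deltas "0.01 0.0298 0.0168 0 0; 0.01 0.0298 0.0168 0 0; 0.01 0.0298 0.0168 0 0; 0.01 0.0298 0.0168 0 0; 0.01 0.0298 0.0168 0 0; 0.01 0.0298 0.0168 0 0; 0.01 0.0298 0.0168 0 0; 0.01 0.0298 0.0168 0 0; 0.01 0.0298 0.0168 0 0; 0.01 0.0298 0.0168 0 0; 0.01 0 0 0.016 5.3; 0.01 0 0 0 0"

```text
time: 6.18
position: [570.2, 27.5, 245.2]
tcp_rot: [0.718, 0.697, -0.003, -0.002]
contact_force: [0.6, -0.5, -0.8]
gripper_width: 22.9
finger_force: 80.2
```

```bash
python3 - <<'E'
from h import *
go(572.6,29,217,88.2)
i=optics.get_image("scene");t=optics.get_image("top")
cv2.imwrite("pics/k.png",np.hstack([crop(i,230,130,80,96,5),crop(t,230,130,80,96,5)]))
s=robot.state();R=Ro.from_quat(s["tcp_rot"]).as_matrix()
for dx in(0,2.5):
  for h in (0,90): print(dx,h,((proj("scene",s["position"]+R@[dx,0,90-h])-[230,130])*5).round(1))
for X in ([572.6,29,125],[572.6,29,133]): print(((proj("scene",X)-[230,130])*5).round(1))
E
```

```text
th 88.3 yaw first 0.1 then mm [ 1.6  2.5 28.2] | unrotated [ 1.6  2.5 28.2] pos [570.2  27.5 245.2] F [ 0.6 -0.5 -0.8] M [-0.03  0.    0.01] w 22.9 t 6.175 tilt [-0.007 -0.001 -1.   ]
0 0 [[233.7 420.8]]
0 90 [[233.4 291.8]]
2.5 0 [[238.9 422.3]]
2.5 90 [[239.  293.3]]
[[236.9 466.5]]
[[236.9 456.3]]
```

View pics/k.png

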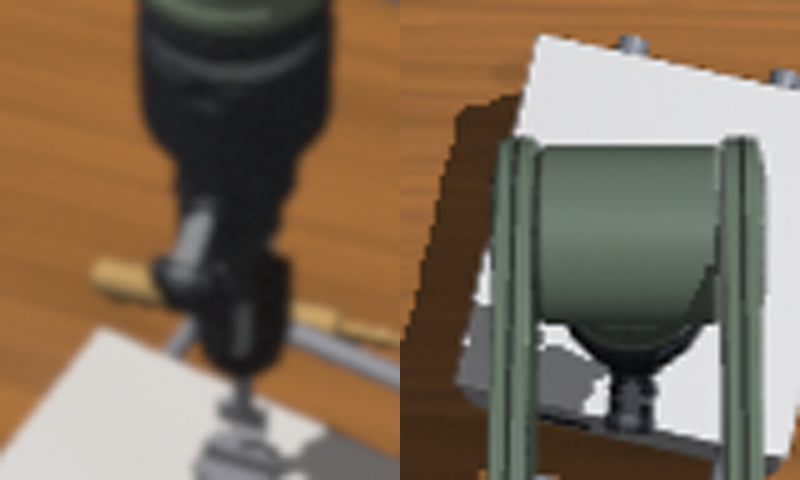

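The blade tip at crop (242,422) sits above the screw head (239,463). Along the slot it is good; it needs about 2.5 mm along tool y.

>>> carry_out --deltas "0.01 -0.0005 0.0025 0.01 0; 0.01 0 0 0.006 0; 0.01 0 0 0.003 0; 0.01 0 0 0.003 0; 0.01 0 0 0 0"

```text
time: 6.9
position: [574.5, 26.7, 225.9]
tcp_rot: [0.718, 0.696, -0.0, -0.0]
contact_force: [-0.6, 0.2, -1.9]
gripper_width: 22.9
finger_force: 80.3
```

```bash
python3 - <<'E'
from h import *
go(572.6,29,217,88.2)
E
```

```text
th 88.2 yaw first -0.0 then mm [ 2.3 -1.9  8.9] | unrotated [ 2.3 -1.9  8.9] pos [574.5  26.7 225.9] F [-0.6  0.2 -1.9] M [ 0.01 -0.03 -0.01] w 22.9 t 6.9 tilt [-0. -0. -1.]
```

>>> carry_out --deltas "0.01 0 -0.0017 0 0; 0.01 0 0 0.002 0; 0.01 0 0 0.002 0; 0.01 0 0 0.002 0; 0.01 0 0 0 0"

```text
time: 7.52
position: [572.9, 26.7, 219.8]
tcp_rot: [0.718, 0.696, 0.0, 0.0]
contact_force: [0.2, -0.1, -1.6]
gripper_width: 23.4
finger_force: 80.3
```

```bash
python3 - <<'E'
from h import *
go(572.6,29,217,88.2)
E
```

```text
th 88.2 yaw first -0.0 then mm [ 2.3 -0.4  2.8] | unrotated [ 2.3 -0.4  2.8] pos [572.9  26.7 219.8] F [ 0.2 -0.1 -1.6] M [-0.02 -0.15 -0.04] w 23.4 t 7.525 tilt [ 0. -0. -1.]
```

>>> carry_out --deltas "0.01 0 0 0.0015 0; 0.01 0 0 0.0012 0; 0.01 0 0.0004 0 -8; 0.01 0 0.0004 0 -8; 0.01 0 0.0004 0 -8; 0.01 0 0 0 0"

```text
time: 8.28
position: [575.3, 27.1, 217.4]
tcp_rot: [0.559, 0.829, 0.001, 0.001]
contact_force: [4.3, 0.9, -3.5]
gripper_width: 23.2
finger_force: 79.9
```

```bash
python3 - <<'E'
from h import *
go(572.6,29,217,178.6)
E
```

```text
th 112.09 yaw first -66.51 then mm [2.8 1.8 0.4] | unrotated [ 2.7 -1.8  0.4] pos [575.3  27.1 217.4] F [ 4.3  0.9 -3.5] M [ 0.29 -1.06 -0.06] w 23.2 t 8.275 tilt [ 0.003  0.001 -1.   ]
```

>>> carry_out --deltas "0.01 0 0.0004 0 -8; 0.01 0 0.0004 0 -8; 0.01 0 0.0004 0 -8; 0.01 0 0.0004 0 -8; 0.01 0 0 0 0"

```text
time: 8.9
position: [576.2, 28.0, 217.5]
tcp_rot: [0.309, 0.951, 0.001, 0.001]
contact_force: [4.4, 1.2, -2.3]
gripper_width: 23.3
finger_force: 80.1
```

```bash
python3 - <<'E'
from h import *
go(572.6,29,217,178.6)
E
```

```text
th 143.99 yaw first -34.61 then mm [3.6 0.9 0.5] | unrotated [ 3.5 -1.3  0.5] pos [576.2  28.  217.5] F [ 4.4  1.2 -2.3] M [ 0.33 -1.1  -0.01] w 23.3 t 8.9 tilt [ 0.002  0.    -1.   ]
```

>>> carry_out --deltas "0.01 0 0.0004 0 -8; 0.01 0 0.0004 0 -8; 0.01 0 0.0004 0 -8; 0.01 0 0.0002 0 -6; 0.01 0 0 0 0"

```text
time: 9.52
position: [576.2, 29.3, 217.5]
tcp_rot: [0.053, 0.999, 0.0, 0.0]
contact_force: [3.0, 0.8, -1.6]
gripper_width: 23.1
finger_force: 80.1
```

```bash
python3 - <<'E'
from h import *
go(572.6,29,217,178.6)
E
```

```text
th 173.96 yaw first -4.64 then mm [ 3.6 -0.4  0.5] | unrotated [ 3.5 -0.6  0.5] pos [576.2  29.3 217.5] F [ 3.   0.8 -1.6] M [ 0.44 -0.68 -0.06] w 23.1 t 9.525 tilt [ 0.001  0.001 -1.   ]
```

>>> carry_out --deltas "0.01 0 0 0 -3; 0.01 0 0 0 -3; 0.01 0 0 0 0"

```text
time: 9.9
position: [576.0, 29.4, 217.5]
tcp_rot: [0.0, 1.0, 0.0, 0.0]
contact_force: [3.6, 2.8, -1.6]
gripper_width: 22.6
finger_force: 80.1
```

```bash
python3 - <<'E'
from h import *
go(572.6,29,217,178.6)
E
```

```text
th 179.98 yaw first 1.38 then mm [ 3.4 -0.5  0.5] | unrotated [ 3.4 -0.4  0.5] pos [576.   29.4 217.5] F [ 3.6  2.8 -1.6] M [ 0.55 -0.71 -0.06] w 22.6 t 9.9 tilt [ 0.001  0.001 -1.   ]
```

>>> carry_out --deltas "0.01 0 0 0 -3; 0.01 0 0 0 -3; 0.01 0 0 0 0"

```text
time: 10.28
position: [576.1, 29.6, 217.5]
tcp_rot: [-0.052, 0.999, 0.001, 0.0]
contact_force: [3.1, 3.8, -1.3]
gripper_width: 23.1
finger_force: 80.3
```

```bash
python3 - <<'E'
from h import *
go(572.6,29,217,178.6)
E
```

```text
th -174.07 yaw first 7.33 then mm [ 3.5 -0.6  0.5] | unrotated [ 3.6 -0.2  0.5] pos [576.1  29.6 217.5] F [ 3.1  3.8 -1.3] M [ 0.78 -0.87 -0.73] w 23.1 t 10.275 tilt [ 0.001  0.002 -1.   ]
```

The moment jumped to -0.73 N m, so the screw is at its stop. I back off into the play and withdraw.

>>> carry_out --deltas "0.01 0 0 0 5; 0.01 0 0 0 4; 0.01 0 0 0 0"

```text
time: 10.65
position: [575.3, 29.0, 217.3]
tcp_rot: [0.025, 1.0, -0.0, -0.001]
contact_force: [1.3, 1.0, -1.4]
gripper_width: 23.2
finger_force: 80.4
```

```bash
python3 - <<'E'
from h import *
go(572.6,29,217,178.6)
E
```

```text
th 177.17 yaw first -1.43 then mm [ 2.7 -0.1  0.3] | unrotated [ 2.7 -0.2  0.3] pos [575.3  29.  217.3] F [ 1.3  1.  -1.4] M [ 0.5  -0.34 -0.01] w 23.2 t 10.65 tilt [-0.001 -0.    -1.   ]
```

Unloaded (Mz about 0). I lift out, move back over the block at height and look at the screw.

>>> carry_out --deltas "0.01 0 0 -0.005 0; 0.01 0 0 -0.01 0; 0.01 0 0 -0.015 0; 0.01 0 0 -0.02 0; 0.01 0 0 0 0"

```text
time: 11.28
position: [576.8, 28.7, 269.8]
tcp_rot: [0.024, 1.0, -0.0, 0.002]
contact_force: [-0.7, -0.6, -0.7]
gripper_width: 23.3
finger_force: 80.3
```

>>> carry_out --deltas "0.01 0 0 0 10; 0.01 0 0 0 10; 0.01 0 0 0 10; 0.01 0 0 0 10; 0.01 0 0 0 10; 0.01 0 0 0 10; 0.01 0 0 0 10; 0.01 0 0 0 10; 0.01 0 0 0 3.7; 0.01 0 0 0 0"

```text
time: 12.52
position: [575.6, 28.8, 266.9]
tcp_rot: [0.685, 0.729, -0.001, -0.0]
contact_force: [0.2, -0.7, -1.6]
gripper_width: 22.8
finger_force: 80.2
```

```bash
python3 - <<'E'
from h import *
go(423.5,-281,262,93.5)
E
```

```text
th 93.54 yaw first 0.04 then mm [-299.9 -170.7    5.2] | unrotated [-299.8 -170.9    5.2] pos [575.6  28.8 266.9] F [ 0.2 -0.7 -1.6] M [-0.01 -0.06 -0.  ] w 22.8 t 12.525 tilt [-0.001 -0.001 -1.   ]
```

>>> carry_out --deltas "0.01 -0.03 -0.0171 0 0; 0.01 -0.03 -0.0171 0 0; 0.01 -0.03 -0.0171 0 0; 0.01 -0.03 -0.0171 0 0; 0.01 -0.03 -0.0171 0 0; 0.01 -0.03 -0.0171 0 0; 0.01 -0.03 -0.0171 0 0; 0.01 -0.03 -0.0171 0 0; 0.01 -0.03 -0.0171 0 0; 0.01 -0.03 -0.0171 0 0; 0.01 0 0 0.06 0; 0.01 0 0 0 0"

```text
time: 14.02
position: [420.5, -279.3, 203.6]
tcp_rot: [0.685, 0.728, -0.001, -0.005]
contact_force: [0.4, 0.2, -1.2]
gripper_width: 22.9
finger_force: 80.2
```

```bash
python3 - <<'E'
from h import *
go(423.5,-281,105.3,93.5)
i=optics.get_image("scene");t=optics.get_image("top")
cv2.imwrite("pics/p.png",np.hstack([crop(i,155,90,80,110,5),crop(t,240,140,80,110,5)]))
s=robot.state();R=Ro.from_quat(s["tcp_rot"]).as_matrix()
for dx in(-12,2.5,12): print(dx,((proj("scene",s["position"]+R@[dx,0,90])-[155,90])*5).round(1))
print(((proj("scene",[423.9,-279.1,70])-[155,90])*5).round(1))
E
```

```text
th 93.5 yaw first 0.0 then mm [-2.5  3.8 98.3] | unrotated [-2.5  3.8 98.3] pos [ 420.5 -279.3  203.6] F [ 0.4  0.2 -1.2] M [-0.   -0.01  0.01] w 22.9 t 14.025 tilt [-0.009  0.006 -1.   ]
-12 [[121.9 306.1]]
2.5 [[147.5 311.1]]
12 [[164.4 314.3]]
[[160.7 373.9]]
```

View pics/p.png

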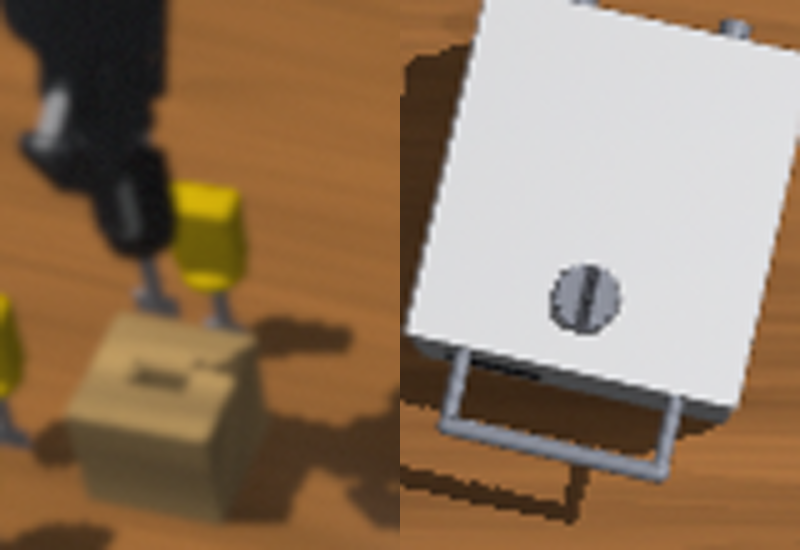

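The right crop shows the screw slot now front to back (590,300), so it is free. The left crop shows the blade tip at (157,300), above the block's hole at (158,377). I settle the arm and check the key's offset in the grip.

>>> carry_out --deltas "0.01 -0.001 0.001 0.02 0; 0.01 0 0 0.005 0; 0.01 0 0 0 0; 0.01 0 0 0 0"

```text
time: 14.62
position: [425.3, -282.1, 183.5]
tcp_rot: [0.685, 0.728, 0.0, 0.001]
contact_force: [0.3, 0.1, -1.6]
gripper_width: 23.4
finger_force: 80.2
```

```bash
python3 - <<'E'
from h import *
go(423.5,-281,105.3,93.5)
i=optics.get_image("scene")
c=crop(i,165,130,50,60,10)
s=robot.state();R=Ro.from_quat(s["tcp_rot"]).as_matrix()
for dx,col in((-12,(0,0,255)),(0,(0,255,0)),(12,(255,0,0))):
  P=[tuple(((proj("scene",s["position"]+R@[dx,0,h])[0]-[165,130])*10+5).astype(int)) for h in(76,90)]
  cv2.line(c,P[0],P[1],col,1)
H=np.array([[7,15],[-7,15],[-7,-15],[7,-15]]);a=.062
q=np.c_[H@np.array([[np.cos(a),np.sin(a)],[-np.sin(a),np.cos(a)]])+[423.9,-279.1],[70]*4]
cv2.polylines(c,[((proj("scene",q)-[165,130])*10+5).astype(int)],True,(255,255,0),1)
cv2.imwrite("pics/p2.png",c)
E
```

```text
th 93.52 yaw first 0.02 then mm [ 1.3 -1.8 78.2] | unrotated [ 1.3 -1.8 78.2] pos [ 425.3 -282.1  183.5] F [ 0.3  0.1 -1.6] M [ 0.05 -0.02  0.01] w 23.4 t 14.625 tilt [ 0.002 -0.001 -1.   ]
```

View pics/p2.png

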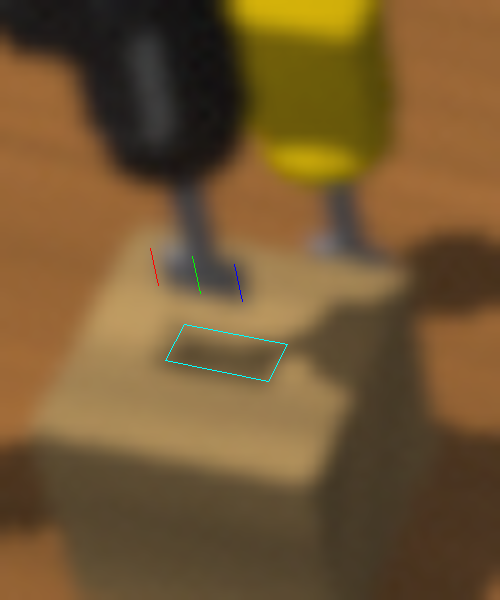

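The blade is centred about 2.5 mm along tool x from the TCP, as assumed. The tip (205,275) is above the hole (222,350). I correct and lower.

>>> carry_out --deltas "0.01 0.0008 -0.0015 0.01 0; 0.01 0 0 0.008 0; 0.01 0 0 0.005 0; 0.01 0 0 0.004 0; 0.01 0 0 0.004 0; 0.01 0 0 0 0"

```text
time: 15.42
position: [423.0, -281.0, 151.0]
tcp_rot: [0.685, 0.728, -0.0, -0.0]
contact_force: [0.4, -0.3, -1.3]
gripper_width: 23.0
finger_force: 80.2
```

```bash
python3 - <<'E'
from h import *
go(424,-281.5,105.3,93.5)
E
```

```text
th 93.5 yaw first -0.0 then mm [-0.5  1.  45.7] | unrotated [-0.5  1.  45.7] pos [ 423. -281.  151.] F [ 0.4 -0.3 -1.3] M [ 0.01 -0.04  0.03] w 23.0 t 15.425 tilt [-0.  0. -1.]
```

>>> carry_out --deltas "0.01 -0.0003 0.0007 0.004 0; 0.01 0 0 0.006 0; 0.01 0 0 0.008 0; 0.01 0 0 0.008 0; 0.01 0 0 0.008 0; 0.01 0 0 0.006 0; 0.01 0 0 0.003 0; 0.01 0 0 0 0"

```text
time: 16.42
position: [423.7, -281.3, 108.1]
tcp_rot: [0.685, 0.728, -0.0, -0.0]
contact_force: [-0.1, -0.8, -0.5]
gripper_width: 23.2
finger_force: 80.2
```

```bash
python3 - <<'E'
from h import *
go(424,-281.5,105.3,93.5)
E
```

```text
th 93.5 yaw first -0.0 then mm [-0.2  0.3  2.8] | unrotated [-0.2  0.3  2.8] pos [ 423.7 -281.3  108.1] F [-0.1 -0.8 -0.5] M [-0.02 -0.02  0.03] w 23.2 t 16.425 tilt [-0.  0. -1.]
```

>>> carry_out --deltas "0.01 0 0 0.0015 0; 0.01 0 0 0.001 0; 0.01 0 0 0 0; 0.045 0 0 0 0; 0.05 0 0 0 0; 0.05 0 0 0 0; 0.05 0 0 -0.02 0; 0.05 0 0 -0.04 0; 0.05 0 0 -0.04 0; 0.05 0 0 -0.04 0; 0.05 0 0 0 0"

```text
time: 17.8
position: [425.2, -282.4, 249.2]
tcp_rot: [0.685, 0.728, 0.001, 0.004]
contact_force: [-0.4, -0.5, -1.4]
gripper_width: 50.0
finger_force: 0.0
```

```bash
python3 - <<'E'
from h import *
a=-.1947; u=lambda x,y:(636.5+x*np.cos(a)-y*np.sin(a),15.8+x*np.sin(a)+y*np.cos(a))
b=u(-157,0);print(b)
go(b[0],b[1],246,np.degrees(a)+90)
go(b[0],b[1],246,np.degrees(a)-90)
print(robot.state()["joint_positions"].round(2))
E
```

```text
(np.float64(482.4663964081583), np.float64(46.17513727559701))
th 93.49 yaw first 14.65 then mm [333.4  -7.4   2.1] | unrotated [324.5  77.2   2.1] pos [ 425.2 -282.4  249.2] F [-0.4 -0.5 -1.4] M [ 0.04 -0.01  0.04] w 50.0 t 17.8 tilt [ 0.006 -0.004 -1.   ]
th 93.49 yaw first -165.35 then mm [-333.4    7.4    2.1] | unrotated [324.5  77.2   2.1] pos [ 425.2 -282.4  249.2] F [-0.4 -0.5 -1.4] M [ 0.04 -0.01  0.04] w 50.0 t 17.8 tilt [ 0.006 -0.004 -1.   ]
[-0.61  0.21  1.71 -0.    1.21 -0.67]
```

>>> carry_out --deltas "0.038 0 0 0 7.3; 0.038 0 0 0 7.3; 0.038 0.0417 -0.0009 0 0; 0.038 0.0417 -0.0009 0 0; 0.038 0.0417 -0.0009 0 0; 0.038 0.0417 -0.0009 0 0; 0.038 0.0417 -0.0009 0 0; 0.038 0.0417 -0.0009 0 0; 0.038 0.0417 -0.0009 0 0; 0.038 0.0417 -0.0009 0 0; 0.038 0 0 0.07 0; 0.038 0 0 0 0"

```text
time: 19.3
position: [476.9, 47.6, 178.9]
tcp_rot: [0.772, 0.636, -0.005, -0.003]
contact_force: [-0.7, -0.1, -0.3]
gripper_width: 38.0
finger_force: 0.0
```

>>> carry_out --deltas "0.038 0 0 0 0; 0.038 0 0 0 0"

```text
time: 19.55
position: [482.3, 47.0, 185.2]
tcp_rot: [0.772, 0.635, 0.002, 0.001]
contact_force: [0.2, -0.1, 0.4]
gripper_width: 37.9
finger_force: 0.0
```

```bash
python3 - <<'E'
from h import *
go(482.5,46.2,116,78.85)
i=optics.get_image("scene");t=optics.get_image("top")
o=np.zeros((480,800,3),np.uint8)
o[:,:400]=crop(i,240,120,80,96,5); o[:240,400:]=crop(i,155,140,80,48,5); o[240:,400:]=crop(t,340,230,80,48,5)
cv2.imwrite("pics/b.png",o)
a=-.1947
for y in(-65,0,65):
  X=[636.5-157*np.cos(a)-y*np.sin(a),15.8-157*np.sin(a)+y*np.cos(a),116]
  print(y,((proj("scene",X)-[240,120])*5).round(0))
p=robot.state()["position"];print(((proj("scene",[p,p+[0,0,-19]])-[240,120])*5).round(0))
E
```

```text
th 78.84 yaw first -0.01 then mm [-0.8  0.1 69.2] | unrotated [-0.8  0.1 69.2] pos [482.3  47.  185.2] F [ 0.2 -0.1  0.4] M [ 0.06 -0.04 -0.03] w 37.9 t 19.55 tilt [ 0.004  0.    -1.   ]
-65 [[163. 345.]]
0 [[279. 395.]]
65 [[399. 446.]]
[[285. 300.]
 [284. 327.]]
```

View pics/b.png

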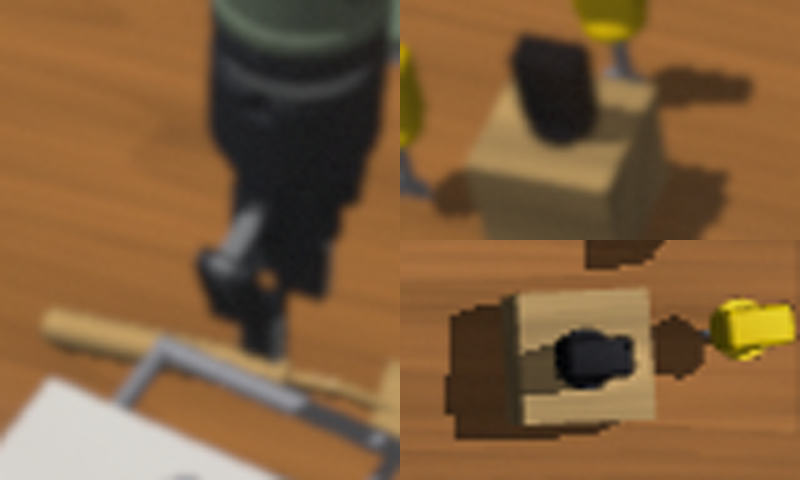

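The key stands seated in its block as before (crop 555,90). The bar's corner at (163,343) matches the prediction (163,345). I descend on the bar.

>>> carry_out --deltas "0.038 0 0 0.02 0; 0.038 0 0 0.02 0; 0.038 0 0 0.016 0; 0.038 0 0 0.008 0; 0.038 0 0 0.004 0; 0.038 0 0 0.001 0; 0.038 0 0 0 0; 0.005 0 0 0 0; 0.005 0 0 0 0; 0.005 0 0 0 0; 0.005 0 0 0 0; 0.005 0 0 0 0" --grip_force 50

```text
time: 21.15
position: [484.8, 46.8, 115.4]
tcp_rot: [0.772, 0.636, 0.003, 0.003]
contact_force: [6.8, -3.7, -1.0]
gripper_width: 10.4
finger_force: 48.6
```

```bash
cat >> h.py <<'E'
def bar(a): a=np.radians(a);return 100-257*np.cos(a)+6*np.sin(a),110+257*np.sin(a)+6*np.cos(a)
E
python3 - <<'E'
from h import *
go(482.5,46.2,116,78.85)
b0=bar(0)
for a in range(5,55,5):
  b=bar(a);b1=bar(a-5);print(a,np.subtract(b,b1).round(1),np.round(b,1))
E
```

```text
th 78.93 yaw first 0.08 then mm [-1.  -2.1 -0.6] | unrotated [-1.  -2.1 -0.6] pos [484.8  46.8 115.4] F [ 6.8 -3.7 -1. ] M [-0.52 -1.13 -0.06] w 10.4 t 21.15 tilt [ 0.009 -0.001 -1.   ]
5 [ 1.5 22.4] [-155.5  138.4]
10 [ 3.4 22.2] [-152.1  160.5]
15 [ 5.4 21.8] [-146.7  182.3]
20 [ 7.2 21.2] [-139.4  203.5]
25 [ 9.1 20.5] [-130.4  224.1]
30 [10.8 19.6] [-119.6  243.7]
35 [12.5 18.6] [-107.1  262.3]
40 [14.1 17.5] [-93.  279.8]
45 [15.5 16.2] [-77.5 296. ]
50 [16.9 14.8] [-60.6 310.7]
```

The bar is held (opening 10 mm on the 12 mm bar). Tool y equals the unit's x, so I follow the lid's arc.

>>> carry_out --deltas "0.005 0 0.001 -0.0112 0; 0.005 0 0.002 -0.0112 0; 0.005 0 0.0015 -0.0111 0; 0.005 0 0.0019 -0.0111 0; 0.005 0 0 0 0"

```text
time: 21.78
position: [489.5, 45.8, 159.8]
tcp_rot: [0.772, 0.635, 0.002, 0.002]
contact_force: [6.5, -2.5, -3.7]
gripper_width: 10.2
finger_force: 48.8
```

```bash
cat >> h.py <<'E'
def lid():
    s=robot.state();p=s["position"];a=-.1947
    x=(p[0]-636.5)*np.cos(a)+(p[1]-15.8)*np.sin(a);r=np.array([x-100,p[2]-110])
    print("lid deg",np.degrees(np.arctan2(r[1],-r[0])-np.arctan2(6,257)).round(1),"rad",np.hypot(*r).round(1),"pos",p.round(1),"F",s["contact_force"].round(1),"w",round(float(s["gripper_width"]),1),s["finger_force"])
E
python3 -c "
from h import *
lid()"
```

```text
lid deg 9.9 rad 254.9 pos [489.5  45.8 159.8] F [ 6.5 -2.5 -3.7] w 10.2 48.779513239860535
```

>>> carry_out --deltas "0.005 0 0.0025 -0.0109 0; 0.005 0 0.0029 -0.0109 0; 0.005 0 0.0034 -0.0106 0; 0.005 0 0.0038 -0.0106 0; 0.005 0 0.0043 -0.0103 0; 0.005 0 0.0048 -0.0102 0; 0.005 0 0.0052 -0.0099 0; 0.005 0 0.0056 -0.0097 0; 0.005 0 0 0 0"

```text
time: 22.9
position: [519.7, 39.8, 242.3]
tcp_rot: [0.772, 0.635, 0.0, 0.0]
contact_force: [3.5, -0.1, -4.4]
gripper_width: 9.7
finger_force: 48.7
```

```bash
python3 -c "
from h import *
lid()"
```

```text
lid deg 29.8 rad 256.1 pos [519.7  39.8 242.3] F [ 3.5 -0.1 -4.4] w 9.7 48.72838854789734
```

>>> carry_out --deltas "0.005 0 0.0061 -0.0094 0; 0.005 0 0.0064 -0.0092 0; 0.005 0 0.0069 -0.0088 0; 0.005 0 0.0072 -0.0087 0; 0.005 0 0.0076 -0.0082 0; 0.005 0 0.0079 -0.008 0; 0.005 0 0.0083 -0.0076 0; 0.005 0 0.0086 -0.0072 0; 0.005 0 0 0 0; 0.005 0 0 0 0; 0.005 0 0 0 0"

```text
time: 24.28
position: [575.7, 28.7, 311.2]
tcp_rot: [0.772, 0.635, -0.0, -0.001]
contact_force: [-7.3, 0.8, 5.9]
gripper_width: 10.3
finger_force: 49.1
```

```bash
python3 - <<'E'
from h import *
lid()
i=optics.get_image("scene");t=optics.get_image("top")
cv2.imwrite("pics/e.png",np.hstack([cv2.resize(i,(400,300)),cv2.resize(t,(400,300))]) if 0 else np.hstack([crop(i,170,80,200,250,2),crop(t,210,100,200,250,2)]))
a=-.1947;s=robot.state()
for A in(45,50,55):
  r=np.radians(A)
  for y in(-102,102):
    x=100-210*np.cos(r)+12*np.sin(r);z=110+210*np.sin(r)+12*np.cos(r)
    X=[636.5+x*np.cos(a)-y*np.sin(a),15.8+x*np.sin(a)+y*np.cos(a),z]
    print(A,y,((proj("scene",X)-[170,80])*2).round(0),((proj("top",X)-[210,100])*2+[400,0]).round(0))
E
```

```text
lid deg 49.8 rad 258.4 pos [575.7  28.7 311.2] F [-7.3  0.8  5.9] w 10.3 49.14434731006622
45 -102 [[119. 185.]] [[611. 184.]]
45 102 [[292. 260.]] [[464. 152.]]
50 -102 [[110. 187.]] [[614. 173.]]
50 102 [[286. 263.]] [[466. 140.]]
55 -102 [[101. 189.]] [[616. 161.]]
55 102 [[279. 267.]] [[468. 128.]]
```

View pics/e.png

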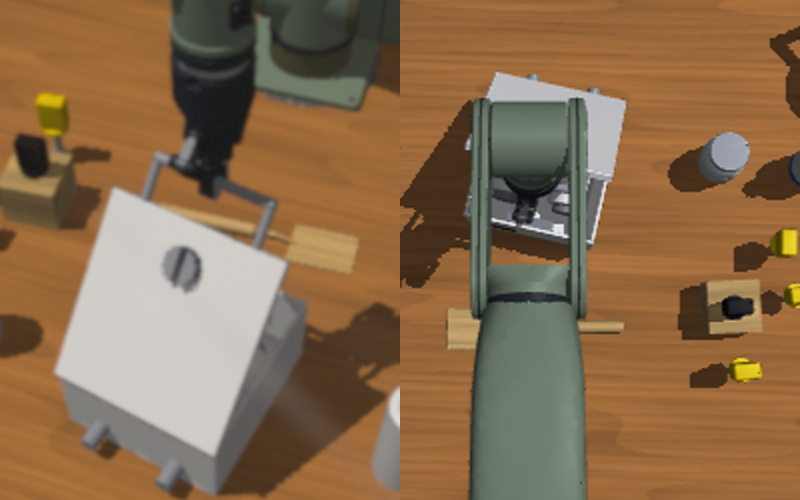

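The lid is open at about 50°: its front corners at (113,188) and (287,263) match the 50° prediction of (110,187) and (286,263). The bar is in the fingers, the key is in its block, and everything else is unmoved. Handing in.

```bash
python3 -c "
from plant import job_done
print(job_done())"
```

```text
the job is handed in; nothing more can be done
None
```

The screw is turned anticlockwise to its stop, the key is back in its block, and the lid is held open by its bar at about 50 degrees; the job is handed in, with no verdict returned.

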